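# Show the potter the broken ring

### The arm

A 6-joint arm with a two-finger parallel gripper is mounted at the origin on the work surface. World frame = base frame: x ahead of the robot, y to its left, z up, the work surface at z = 0. Lengths are in m, angles in rad, forces in N, time in s.
With the tool pointing down it reaches from about 0.35 to 0.875 m from the base axis. Payload 4.2 kg.
Tool frame: the origin (TCP) lies midway between the tips of the shut fingers; the grasp point (between the pads) lies arm.grip_depth behind it (arm.grip_depth is the distance from the TCP to the grasp point, in m); z points along the fingers, x is the direction in which the jaws open and shut, and the axes are right-handed (so a half turn about z gives the same grasp; the last joint's range is limited). The gripper opens to 85 mm and grips with 20 to 120 N. Pads are 22 mm wide; open, the fingers measure 114 mm over their backs; the gripper's body (76 mm by 85 mm) begins 54 mm behind the grasp point. The pads swing forward as they close: fully open they stand 13 mm farther back than shut.
Start: joints at [1.467, 0.385, 0.008, 0, -1.194, -0.259], TCP at [0.222, 0.584, 0.205] pointing down, gripper open.
Joint ranges: [-3.14, 3.14], [-1.21, 2.06], [-1.07, 1.41], [-3.16, 2.05], [-2.99, -0.16], [-3.1, 3.1]. Speed limits (rad/s): [2.79, 2.79, 3.14, 3.14, 3.14, 3.14].

### API

Orientations are given as a rotation vector (axis times angle).
In Python, from workcell import telemetry, eyes, workorder, arm gives the robot as it stands.
- The arm moves only by the tool move_arm, never from a script. Its argument "plan" is a list of rows, each a list of 5 numbers: the shift along the tool's x, y, z in m, then the turn about the tool's z in units of 10 degrees (1.0 is 10 degrees), then the finger opening in m, from 0 to 0.0854. In form: [[x, y, z, spin, hand], ...]. A call has 1 to 20 rows; each row shifts and turns the commanded pose from where the row before left it, along the tool's axes as they then stand; what a row does not reach is not made up. A row lasts 1/8 s, in which the tool goes at most 62.5 mm and 10.7 degrees, less where a joint would pass 70% of its speed; a pose out of reach is approached as far as the arm can. A call is refused whole if a number of a shift passes 0.0625 or a number of a turn 1, either way. A call with a gripper value outside its range is refused whole. The fingers move at their own pace and stop on an object; "squeeze" is the grip in N (left out, the last holds). Time passes only in rows, so rows that do not move let the fingers close. It gives the time, the measured TCP pose, the force and the opening at its end, in the units of the state.
- telemetry.state(): the state, without advancing time (a new reading comes with each control period).
- eyes.get_image(name): name is "side" or "top" or "wrist"; returns the picture (400x640x3 uint8, red, green, blue); there is no depth.
- eyes.camera_params(name): a dict with "K" (3x3 intrinsics, pixels), "dist_coeffs" ([k1, k2, p1, p2, k3] as OpenCV has them; the pictures are not rectified), "R" (3x3) and "t" (3): a world point X has camera coordinates R X + t; the wrist camera has in their place "T_tool_cam" (4x4, takes a point from camera to tool coordinates, whose origin is the TCP and whose axes are the tool frame's). Camera axes: x right, y down, z forward; pixel columns grow to the right and rows downward; lengths in m; the calibration is good to about 2 mm. A picture is of the moment at which its call begins: read the wrist's pose just before it. camera_params takes no time and is no camera call.
- workorder.finish_job(): hands the job in, once; it reports no verdict.
The state is a dict: "time_s": time; "q": joint angles; "qd": joint speeds; "effort": joint torques, N m; "eef_pos": TCP position; "tcp_rot": TCP orientation; "contact_force": force on the tool from outside, world axes, zero at the start; "ft_torque": the same for the moment, N m; "opening": opening from 0.0 (shut) to 1.0 (fully open).
Only numpy, scipy, OpenCV 4.12 (cv2) and the standard library are available. Lean on these libraries where they do the work, as an engineer would, in place of code of your own. Each camera call takes 0.05 s, during which the arm holds its last target. There are 200 camera calls.

### The job

The ring-work bowl on the banding wheel is freshly glazed, and one ring of its rim has snapped off. Without touching the bowl, gently push the square board under it round with the fingertips until the break faces squarely to the far edge of the table, where the potter's stool is; then point down at the break with the fingertips from just above it, hold still there for two seconds touching nothing, and finish while still pointing. Lift nothing, and leave everything else on the table where it is.

Things in the scene. Friction and masses are not known exactly. Their poses are not given: they have to be found in the camera images.
- wheel: the banding wheel's fixed pedestal, dark grey cast metal, a 170 mm wide foot; origin on the table at the wheel's upright axis; its axes are parallel to the world's, x pointing to the far edge of the table and the potter's stool
- bat (a joint): angle (rad) of the wheel's turning head and the square board pinned on it, about the upright axis; counter-clockwise from above is positive, no end stops, stays where it is left (bearing drag about 0.15 N m). At 0 the board's edges are parallel to x and y. The metal head is a 230 mm disc, 67 to 85 mm above the table
- board_top (a point): middle of the top of the square plywood board, on the wheel's axis, 103 mm above the table. The board is 260 x 260 mm, 18 mm thick (underside at 85 mm) and turns with joint bat; its corners stick out past the metal head and sweep a circle of 184 mm radius. Pushed sideways on an edge near a corner it turns easily, with 2 to 4 N
- bowl: the ring-work bowl, pale blue-grey ceramic, 192 mm across, 64 mm high, 0.7 kg, loose and roughly centred on the board, turning with it; wet glaze, not to be touched. Nine rings stand round its rim, leaning outward (each 55 mm across, 10 mm thick, 40 degrees apart); one of them is broken off to a low stub. Origin at the middle of its foot, z up, x axis towards the broken ring
- break (a point): the break: the broken ring's place in the bowl's rim; the point is where the whole ring's centre would be, 78 mm from the bowl's middle and 41 mm above its foot (144 mm above the table). The stub ends 8 mm under it, the tops of the whole rings on either side are 24 mm above it, the gap between those is 50 mm wide
- small_bowl: a smaller unbroken ring-work bowl of the same ceramic, 109 mm across, 50 mm high, on the table; bystander; origin at its foot
- coffee_cup: a dark paper coffee cup with white lid, 85 mm across, 135 mm high; bystander; origin at its foot
- tall_jar: a glaze jar with white screw lid, 88 mm across, 105 mm high; bystander; origin at its foot
- short_jar: a glaze jar with white screw lid, 94 mm across, 78 mm high; bystander; origin at its foot
- brush_pot: an open tub of upright brushes, 110 mm across, 250 mm high over the brushes; bystander; origin at its foot
- spray_bottle: a clear-white spray bottle, 72 mm across, 205 mm high; bystander; origin at its foot
- brush: a flat brush lying on the table, 165 mm long, 10 mm high; bystander; origin on the table under its ferrule end
- rib: a wooden rib (flat oval scraper) lying on the table, 100 x 56 x 8 mm; bystander; origin under its middle

How it is judged:
By the outcome, as a careful person would: the job done as asked, in the order asked, and still so for the second after the job is handed in, with the robot touching nothing.
It also fails if it takes over 61 s, if anything falls off the work surface, if the arm or the gripper's body presses on something with over 40 N, if the wrist force passes 120 N, or if a joint passes its speed limit or range.

## Working session

There is one attempt and no reset: what is moved stays moved. The work goes in short steps, Python scripts to look and compute and a tool call to move; the robot and the scene stay as the last step left them, time stands still between calls to the robot, and variables do not carry over. Pictures are saved under pics/ and viewed, about 8 in all and at most 12, crops included, and the job is handed in when it is done.

Besides the shell and the picture viewer there is one more tool, called after "Emit:" by a JSON object that holds its "method" and its "body". move_arm: Moves the arm, as the interface text tells. Its arguments: {"type":"object","properties":{"plan":{"type":"array","items":{"type":"array","items":{"type":"number"}}},"squeeze":{"type":"number"}},"required":["plan"]}

```bash
ls; mkdir -p pics
python3 - <<'E'
from workcell import telemetry, eyes, workorder, arm
import cv2,numpy as np
s=telemetry.state();print(s)
print(arm.grip_depth)
for n in("top","side"):
    cv2.imwrite(f"pics/{n}0.png",eyes.get_image(n)[:,:,::-1]);print(n,eyes.camera_params(n))
print(eyes.camera_params("wrist"))
E
```

```text
pics
{'time_s': 0.0, 'q': array([ 1.46662674e+00,  3.85566740e-01,  6.61536349e-03, -5.09486595e-04,
       -1.19397774e+00, -2.58602264e-01]), 'qd': array([-0.00015263, -0.00016676,  0.00217934,  0.0002101 , -0.00023454,
        0.00135236]), 'effort': array([-1.38345647e-03, -3.92285514e+01,  1.88399917e+01,  4.18627292e+00,
       -4.62821452e-03, -4.43983623e-06]), 'eef_pos': array([0.22154448, 0.58373106, 0.20380984]), 'tcp_rot': array([ 1.78303008e+00, -2.58445942e+00,  2.05964078e-03]), 'contact_force': array([-0.42206937,  0.36613208,  0.38528269]), 'ft_torque': array([ 0.0297685 ,  0.0183208 , -0.03948207]), 'opening': 0.9975480422911533}
0.0187
top {'K': array([[369.17004411,   0.        , 324.92668694],
       [  0.        , 369.17004411, 199.77667689],
       [  0.        ,   0.        ,   1.        ]]), 'dist_coeffs': array([-0.07616681,  0.        ,  0.        ,  0.        ,  0.        ]), 'R': array([[ 0.01332436, -0.99988925,  0.00662925],
       [-0.99956058, -0.01349495, -0.02639185],
       [ 0.02647838, -0.00627468, -0.99962969]]), 't': array([0.02126478, 0.575339
[... 382 characters left out ...]
 0.31945499,  0.5692454 , -0.75756728]]), 't': array([-0.49178687,  0.29076881,  0.90183836])}
{'K': array([[344.21615576,   0.        , 320.25876327],
       [  0.        , 344.21615576, 200.02184532],
       [  0.        ,   0.        ,   1.        ]]), 'dist_coeffs': array([-0.06481719,  0.        ,  0.        ,  0.        ,  0.        ]), 'T_tool_cam': array([[ 9.99999151e-01,  1.14649888e-03, -6.19740295e-04,
        -5.29809141e-04],
       [-9.42002503e-04,  9.64460483e-01,  2.64225451e-01,
        -6.74225664e-02],
       [ 9.00649208e-04, -2.64224643e-01,  9.64460744e-01,
        -1.67765683e-01],
       [ 0.00000000e+00,  0.00000000e+00,  0.00000000e+00,
         1.00000000e+00]])}
```

View pics/top0.png

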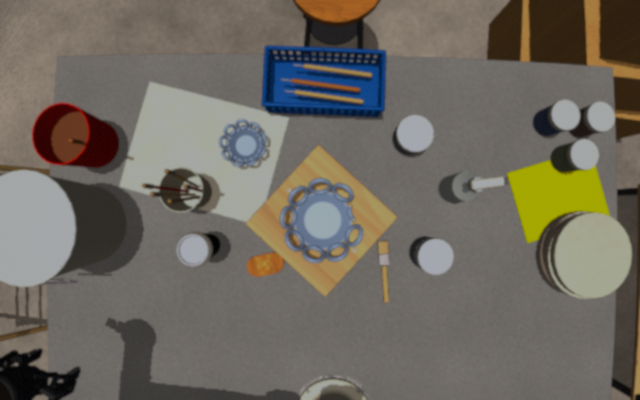

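View pics/side0.png

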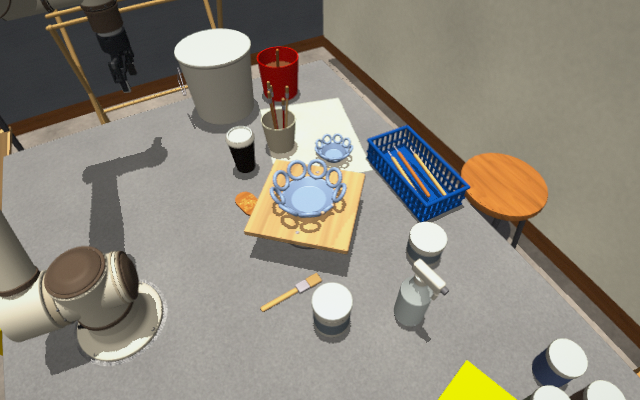

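The top view shows the bowl at about (321,220) and the board as a diamond. Its corners are near (319,147), (397,216), (325,296) and (247,222), and the gap seems to be on the right at about (355,215). Next I'll measure these and look at an enlarged crop.

```bash
cat > h.py <<'E'
from workcell import telemetry, eyes, workorder, arm
import cv2,numpy as np
from scipy.spatial.transform import Rotation as Ro
def ray(n,px,z,pose=None):
    c=eyes.camera_params(n)
    u=cv2.undistortPoints(np.array(px,float).reshape(-1,1,2),c["K"],c["dist_coeffs"])[:,0]
    d=np.c_[u,np.ones(len(u))]
    if n=="wrist":
        T=c["T_tool_cam"];p,r=pose;Rw=Ro.from_rotvec(r).as_matrix()
        o=p+Rw@T[:3,3];d=d@(Rw@T[:3,:3]).T
    else:
        o=-c["R"].T@c["t"];d=d@c["R"]
    return o+d*((z-o[2])/d[:,2])[:,None]
def project(n,X):
    c=eyes.camera_params(n)
    return cv2.projectPoints(np.array(X,float).reshape(-1,1,3),cv2.Rodrigues(c["R"])[0],c["t"],c["K"],c["dist_coeffs"])[0][:,0]
def board(im):
    h=cv2.cvtColor(im,cv2.COLOR_RGB2HSV)
    m=cv2.inRange(h,(8,70,100),(25,200,255)); m[:135]=0;m[305:]=0;m[:,:235]=0;m[:,410:]=0
    m=cv2.morphologyEx(m,cv2.MORPH_OPEN,np.ones((5,5)))
    k=max(cv2.findContours(m,0,2)[0],key=cv2.contourArea)
    q=cv2.boxPoints(cv2.minAreaRect(k))
    X=ray("top",q,.103)
    return q,X
E
python3 - <<'E'
from h import *
np.set_printoptions(precision=3,suppress=True)
im=cv2.imread("pics/top0.png")[:,:,::-1].copy()
q,X=board(im);print(q,X,X.mean(0));print([np.linalg.norm(X[i]-X[i-1]) for i in range(4)],[np.degrees(np.arctan2(*(X[i]-X[i-1])[1::-1])) for i in range(4)])
for nm,px,z in [("small_bowl",(245,144),.04),("cup",(194,249),.135),("tallL?",(435,256),.09),("jar2",(415,134),.09),("pot",(183,188),.1),("sprayhead",(490,183),.19),("spraybody",(466,186),.1),("brush a",(383,241),.005),("brush b",(387,302),.005),("rib",(266,264),.005),("basket corner",(265,115),.06),("basket corner",(384,115),.06)]: print(nm,ray("top",px,z)[0])
c=cv2.resize(im[140:305,235:405],None,fx=3.5,fy=3.5,interpolation=cv2.INTER_CUBIC)
cv2.imwrite("pics/c0.png",c[:,:,::-1])
E
```

```text
[[241.328 226.551]
 [317.913 143.004]
 [410.291 227.683]
 [333.706 311.23 ]] [[ 0.506  0.229  0.103]
 [ 0.709  0.048  0.103]
 [ 0.508 -0.176  0.103]
 [ 0.307  0.005  0.103]] [0.507 0.026 0.103]
[np.float64(0.2992191135236428), np.float64(0.2713972743047796), np.float64(0.30066939674196497), np.float64(0.2709459278492283)] [np.float64(48.30686809888962), np.float64(-41.626084269924654), np.float64(-131.7795563384956), np.float64(138.06741383292064)]
small_bowl [0.715 0.237 0.04 ]
cup [0.454 0.331 0.135]
tallL? [ 0.439 -0.241  0.09 ]
jar2 [ 0.737 -0.19   0.09 ]
pot [0.596 0.373 0.1  ]
sprayhead [ 0.612 -0.332  0.19 ]
spraybody [ 0.611 -0.313  0.1  ]
brush a [ 0.468 -0.127  0.005]
brush b [ 0.305 -0.14   0.005]
rib [0.403 0.183 0.005]
basket corner [0.786 0.184 0.06 ]
basket corner [ 0.791 -0.118  0.06 ]
```

View pics/c0.png

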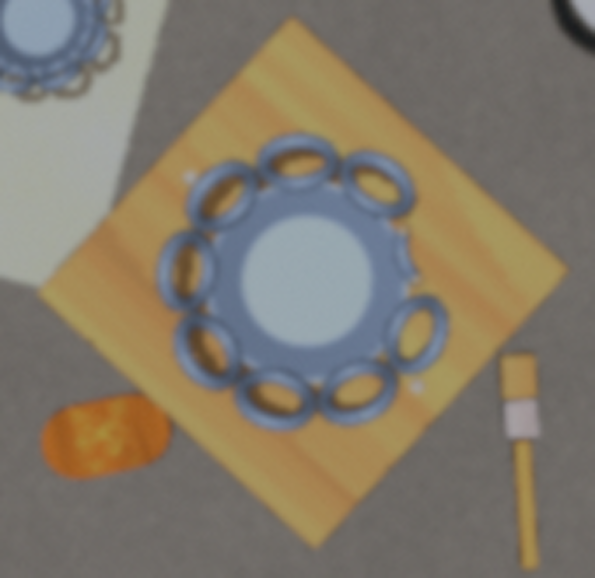

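The crop shows the break as a stub on the right at crop (405,255). Eight whole rings are visible and the board corners are sharp. I'll work out the wheel axis, board angle and break direction from these pixels.

Run:
```python
from h import *
np.set_printoptions(precision=3,suppress=True)
f=lambda a:np.array(a,float)/3.5+[235,140]
X=ray("top",f([(292,17),(568,270),(317,548),(38,292)]),.103)
print(X,X.mean(0),[round(float(np.linalg.norm(X[i]-X[i-1])),3) for i in range(4)])
c=X.mean(0);print("corner ang",[np.degrees(np.arctan2(*(x-c)[1::-1])) for x in X])
B=ray("top",f([(298,160),(375,183),(417,333),(358,391),(275,396),(208,350),(186,270),(222,193)]),.144)
A=np.c_[2*B[:,:2],np.ones(8)];s=np.linalg.lstsq(A,(B[:,:2]**2).sum(1),rcond=None)[0];b=s[:2]
print("bowl",b,"r",np.sqrt(s[2]+b@b));a=np.degrees(np.arctan2(B[:,1]-b[1],B[:,0]-b[0]));print(a)
# order from break: ccw ring k at +40k
k=np.array([2,1,8,7,6,5,4,3]);t=np.radians(a-40*k);print("break ang",np.degrees(np.arctan2(np.sin(t).mean(),np.cos(t).mean())),np.degrees(t)%360)
```

```text
[[ 0.704  0.047  0.103]
 [ 0.533 -0.144  0.103]
 [ 0.342  0.025  0.103]
 [ 0.513  0.218  0.103]] [0.523 0.036 0.103] [0.256, 0.257, 0.256, 0.258]
corner ang [np.float64(3.349709112430765), np.float64(-86.8015731025797), np.float64(-176.41253693014244), np.float64(93.06650503232412)]
bowl [0.525 0.034] r 0.07857355204502894
[   4.928  -34.225 -114.67  -154.33   165.378  125.857   85.763   44.851]
break ang -74.55589413715352 [284.928 285.775 285.33  285.67  285.378 285.857 285.763 284.851]
```

Emit:
{"method": "move_arm", "body": {"plan": [[0,0,-0.048,0,0],[0,0,-0.048,0,0],[0.038,-0.032,0,0,0],[0.038,-0.032,0,0,0],[0.038,-0.032,0,0,0],[0.038,-0.032,0,0,0],[0.038,-0.032,0,0,0],[0.038,-0.032,0,0,0],[0.038,-0.032,0,0,0],[0.038,-0.032,0,0,0],[0.038,-0.032,0,0,0],[0.038,-0.032,0,0,0],[0.038,-0.032,0,0,0],[0.038,-0.032,0,0,0],[0.038,-0.032,0,0,0],[0.038,-0.032,0,0,0],[0.038,-0.032,0,0,0],[0.038,-0.032,0,0,0],[0,0,0,1,0],[0,0,0,1,0]], "squeeze": 20}}

```text
time_s: 2.6
eef_pos: [0.4844, -0.1666, 0.3]
tcp_rot: [1.296, -2.86, -0.002]
contact_force: [0.1, 0.5, 0.6]
opening: 0.001
```

Emit:
{"method": "move_arm", "body": {"plan": [[0,0,0.045,0,0],[0,0,0.045,0,0],[0,0,0.045,0,0],[0,0,0.043,0,0],[0,0,0.04,0,0],[0,0,0,0,0],[0,0,0,0,0]]}}

```text
time_s: 3.48
eef_pos: [0.4858, -0.166, 0.0842]
tcp_rot: [-1.308, 2.854, -0.002]
contact_force: [0.3, -0.8, 0.1]
opening: 0.001
```

```bash
cat >> h.py <<'E'
C=np.array([.523,.036])
def plan(beta,n,r0):
    """constant tool-frame row that orbits current pose about C by beta deg in n rows"""
    s=telemetry.state();p=s["eef_pos"];R=Ro.from_rotvec(s["tcp_rot"]).as_matrix()
    d=np.radians(beta/n);v=p[:2]-C;w=np.array([[np.cos(d),-np.sin(d)],[np.sin(d),np.cos(d)]])@v-v
    print(p,"r",np.hypot(*v),"tool shift",R.T@np.r_[w,0],"spin",-beta/n/10)
E
python3 - <<'E'
from h import *
s=telemetry.state();print(s["eef_pos"],s["contact_force"],s["q"])
R=Ro.from_rotvec(s["tcp_rot"]).as_matrix();v=s["eef_pos"]-np.r_[C,0];print("board frame (x=normal,y)",R.T@v)
cv2.imwrite("pics/w1.png",eyes.get_image("wrist")[:,:,::-1])
E
```

```text
[ 0.48581796 -0.16602698  0.08421177] [ 0.29947377 -0.78772594  0.08545778] [-0.01236747  0.32254665 -0.42954325  0.0008727  -0.81669996  0.87135349]
board frame (x=normal,y) [ 0.17725268 -0.10386959 -0.08415239]
```

View pics/w1.png

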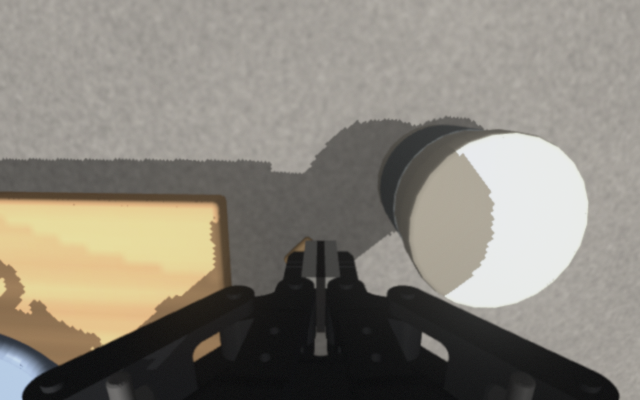

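The wrist view shows the fingertips just off the board edge, about 33 mm from contact. The jar on the right is clear of them. I'll close in on the edge.

Emit:
{"method": "move_arm", "body": {"plan": [[-0.006,0,0,0,0],[-0.006,0,0,0,0],[-0.006,0,0,0,0],[-0.006,0,0,0,0],[-0.006,0,0,0,0],[-0.003,0,0,0,0],[-0.002,0,0,0,0],[0,0,0,0,0]]}}

```text
time_s: 4.53
eef_pos: [0.5075, -0.1393, 0.0828]
tcp_rot: [1.308, -2.856, -0.0]
contact_force: [0.2, 0.5, -0.7]
opening: -0.0
```

Run:
```python
from h import *
s=telemetry.state();print(s["contact_force"],s["q"])
R=Ro.from_rotvec(s["tcp_rot"]).as_matrix();v=s["eef_pos"]-np.r_[C,0];print("board frame",R.T@v)
plan(72,36,0)
cv2.imwrite("pics/w2.png",eyes.get_image("wrist")[:,:,::-1])
```

```text
[ 0.2493965   0.49071894 -0.6646005 ] [ 4.06735046e-02  3.44647418e-01 -3.98298228e-01 -1.77840817e-06
 -8.28017138e-01  8.18301764e-01]
board frame [ 0.14282598 -0.10277435 -0.08284618]
[ 0.5075357  -0.1392772   0.08284971] r 0.1759580673698389 tool shift [-3.67412682e-03 -4.92161504e-03 -1.01692240e-06] spin -0.2
```

Emit:
{"method": "move_arm", "body": {"plan": [[-0.003,0,0,0,0],[-0.0037,-0.0049,0,-0.2,0],[-0.0037,-0.0049,0,-0.2,0],[-0.0037,-0.0049,0,-0.2,0],[-0.0037,-0.0049,0,-0.2,0],[-0.0037,-0.0049,0,-0.2,0],[-0.0037,-0.0049,0,-0.2,0],[-0.0037,-0.0049,0,-0.2,0],[-0.0037,-0.0049,0,-0.2,0],[-0.0037,-0.0049,0,-0.2,0],[-0.0037,-0.0049,0,-0.2,0]]}}

```text
time_s: 5.95
eef_pos: [0.5707, -0.1313, 0.0829]
tcp_rot: [1.787, -2.584, -0.0]
contact_force: [-0.1, -0.9, 0.4]
opening: -0.002
```

Run:
```python
from h import *
s=telemetry.state();print(s["contact_force"])
R=Ro.from_rotvec(s["tcp_rot"]).as_matrix();v=s["eef_pos"]-np.r_[C,0];print("board frame",R.T@v,np.degrees(np.arctan2(R[1,0],R[0,0])))
a=eyes.get_image("wrist");t=eyes.get_image("top")[120:320,200:440]
cv2.imwrite("pics/w3.png",cv2.hconcat([cv2.resize(a,(480,300)),cv2.resize(t,(320,300))])[:,:,::-1])
```

```text
[-0.13625118 -0.91286359  0.36317638]
board frame [ 0.13973274 -0.1036849  -0.08289552] -110.65068805032763
```

View pics/w3.png

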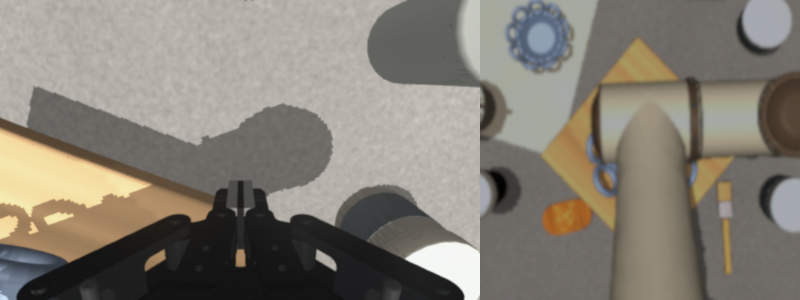

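The board has not moved: its corners in the top view are still at the original pixels. The finger has turned 20° with no contact force. I'll find out why by casting rays from the wrist pictures.

Run:
```python
from h import *
np.set_printoptions(precision=4,suppress=True)
c=eyes.camera_params("wrist");Ti=np.linalg.inv(c["T_tool_cam"])
P=np.array([[0,0,0],[-.0145,0,0],[0,0,-.0187],[0,-.011,0],[0,.011,0]])@Ti[:3,:3].T+Ti[:3,3]
print("tool pts px",cv2.projectPoints(P,np.zeros(3),np.zeros(3),c["K"],c["dist_coeffs"])[0][:,0])
p1=(np.array([.48582,-.16603,.08421]),np.array([-1.308,2.854,-.002]))
print("w1 corner",ray("wrist",[(226,195),(215,194)],.103,p1))
s=telemetry.state();p3=(s["eef_pos"],s["tcp_rot"])
print("w3 far edge",ray("wrist",[(0,160),(180,225),(260,255)],.103,p3))
im=cv2.imread("pics/w2.png");im3=eyes.get_image("wrist")[:,:,::-1]
cv2.imwrite("pics/d.png",cv2.hconcat([cv2.resize(i[150:350,200:440],None,fx=1.66,fy=1.66) for i in(im,im3)]))
```

```text
tool pts px [[321.4347 239.6565]
 [293.6826 239.6074]
 [321.5291 254.555 ]
 [321.475  219.6734]
 [321.3953 258.9537]]
w1 corner [[ 0.5357 -0.1523  0.103 ]
 [ 0.5393 -0.1488  0.103 ]]
w3 far edge [[ 0.6664 -0.009   0.103 ]
 [ 0.6081 -0.0758  0.103 ]
 [ 0.5815 -0.1045  0.103 ]]
```

View pics/d.png

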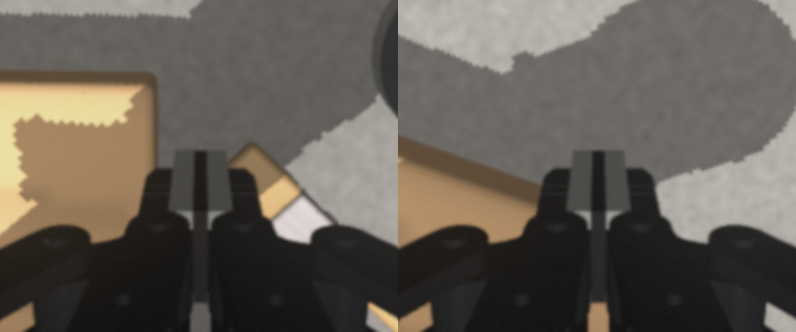

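In the right-hand crop the finger is past the corner, beside the far-right edge, and there is no sign that the board moved. I'll check with the side view.

Run:
```python
from h import *
print(telemetry.state()["contact_force"],project("side",[telemetry.state()["eef_pos"]]))
a=eyes.get_image("side")[130:280,220:400];t=eyes.get_image("top")[130:310,230:410]
b=cv2.imread("pics/side0.png")[130:280,220:400,::-1]
cv2.imwrite("pics/s4.png",cv2.hconcat([cv2.resize(a,(480,400)),cv2.resize(t,(320,400))])[:,:,::-1])
```

```text
[-0.2872982   0.65949607  0.75352238] [[357.43077129 245.52846141]]
```

View pics/s4.png

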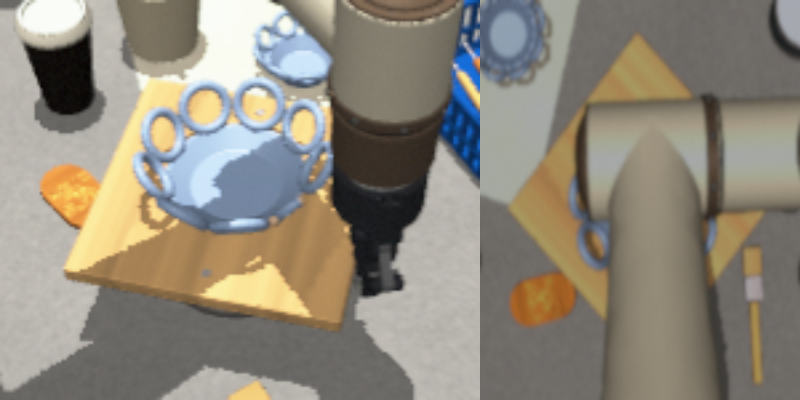

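Run:
```python
from h import *
np.set_printoptions(precision=1,suppress=True)
print(project("side",[(.704,.047,.103),(.533,-.144,.103),(.342,.025,.103),(.513,.218,.103)]))
def edges(n,sl):
    a=cv2.imread(f"pics/{n}0.png")[:,:,::-1]; return a
a=cv2.imread("pics/side0.png");b=eyes.get_image("side")[:,:,::-1].astype(int)
for nm,i in(("before",a),("now",b.astype(np.uint8))):
    h=cv2.cvtColor(i,cv2.COLOR_BGR2HSV);m=cv2.inRange(h,(8,60,60),(25,200,255));m[:155]=0;m[:,:240]=0;m[262:]=0;m[:,375:]=0
    k=max(cv2.findContours(m,0,2)[0],key=cv2.contourArea)[:,0]
    print(nm,"lowest",k[k[:,1].argmax()],"leftmost",k[k[:,0].argmin()],"max x-y..",k[(k@[1,1]).argmax()],k[(k@[-1,1]).argmax()],k[(k@[-1,-1]).argmax()])
```

```text
[[365.  174.4]
 [347.2 251.2]
 [244.2 231.5]
 [276.1 159.7]]
before lowest [341 253] leftmost [240 192] max x-y.. [347 253] [245 234] [240 192]
now lowest [341 253] leftmost [240 192] max x-y.. [347 253] [245 234] [240 192]
```

The board is certainly unmoved. In both the side and wrist pictures the tips appear 15–25 mm higher than the reported TCP: the side view has them 6 px above the projected TCP, and the wrist view has the tip's front edge at row 240 where I expected 220. So the fingers passed just over the corner. I'll go back and try again lower.

Emit:
{"method": "move_arm", "body": {"plan": [[0.01,-0.01,-0.02,0,0],[0.01,-0.01,-0.02,0,0],[0.0074,0.0098,0,0.4,0],[0.0074,0.0098,0,0.4,0],[0.0074,0.0098,0,0.4,0],[0.0074,0.0098,0,0.4,0],[0.0074,0.0098,0,0.4,0],[0,0.03,0,0,0],[0,0,0.03,0,0],[0,0,0.032,0,0],[0,0,0,0,0],[0,0,0,0,0]]}}

```text
time_s: 7.75
eef_pos: [0.4996, -0.1466, 0.062]
tcp_rot: [-1.308, 2.855, -0.002]
contact_force: [0.5, 0.2, 0.9]
opening: -0.003
```

Run:
```python
from h import *
s=telemetry.state();print(s["eef_pos"],s["contact_force"],s["opening"])
R=Ro.from_rotvec(s["tcp_rot"]).as_matrix();v=s["eef_pos"]-np.r_[C,0];print("board frame",R.T@v)
for dz in(0,.01,.02):print(project("side",[s["eef_pos"]+[0,0,dz]]))
a=eyes.get_image("side")[190:290,290:410];t=eyes.get_image("wrist")[150:350,200:400]
cv2.imwrite("pics/s5.png",cv2.hconcat([cv2.resize(a,(480,400)),cv2.resize(t,(320,400))])[:,:,::-1])
```

```text
[ 0.49962503 -0.14663773  0.06197311] [0.52734767 0.20037484 0.90839074] -0.0025902932423663085
board frame [ 0.15354409 -0.10165161 -0.06192544]
[[334.98309523 267.05190495]]
[[335.0626758  264.87649618]]
[[335.14356253 262.66417254]]
```

View pics/s5.png

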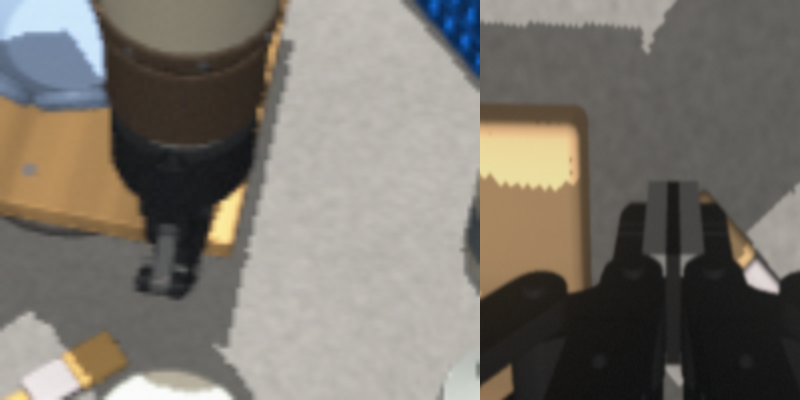

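The tips are now clearly below the board's top, in front of its near-right edge. I'll push slowly and check the force.

Emit:
{"method": "move_arm", "body": {"plan": [[-0.004,0,0.002,0,0],[-0.004,0,0.002,0,0],[-0.004,0,0,0,0],[-0.004,0,0,0,0],[-0.003,0,0,0,0],[-0.003,0,0,0,0]]}}

```text
time_s: 8.6
eef_pos: [0.5113, -0.1341, 0.0571]
tcp_rot: [1.306, -2.849, 0.005]
contact_force: [-2.4, -26.6, -1.1]
opening: 0.0
```

Run:
```python
from h import *
s=telemetry.state();print(s["contact_force"])
R=Ro.from_rotvec(s["tcp_rot"]).as_matrix();v=s["eef_pos"]-np.r_[C,0];print("board frame",R.T@v, R.T@s["contact_force"]);plan(60,30,0)
cv2.imwrite("pics/w6.png",eyes.get_image("wrist")[:,:,::-1])
```

```text
[ -2.35058499 -26.62544876  -1.11102412]
board frame [ 0.13696976 -0.1021587  -0.05597589] [ 21.69309984 -15.60237499   1.28431296]
[ 0.51125695 -0.1341052   0.05706784] r 0.17051005219525628 tool shift [-3.64840400e-03 -4.70213585e-03 -2.94059163e-05] spin -0.2
```

The 27 N force is almost purely radial, because I pushed along the edge normal while friction held the contact. I'll release it radially and then orbit tangentially.

Emit:
{"method": "move_arm", "body": {"plan": [[0.004,-0.003,0,0,0],[0,0,0,0,0],[-0.0037,-0.0047,0,-0.2,0],[-0.0037,-0.0047,0,-0.2,0],[-0.0037,-0.0047,0,-0.2,0]]}}

```text
time_s: 9.28
eef_pos: [0.5306, -0.1355, 0.0569]
tcp_rot: [1.458, -2.781, 0.001]
contact_force: [-0.9, -6.8, -1.0]
opening: 0.003
```

```bash
cat > st.py <<'E'
from h import *
s=telemetry.state();R=Ro.from_rotvec(s["tcp_rot"]).as_matrix();v=s["eef_pos"]-np.r_[C,0]
print(s["time_s"],"board frame",R.T@v, "F tool",R.T@s["contact_force"],"ang",np.degrees(np.arctan2(v[1],v[0])),"yaw",np.degrees(np.arctan2(R[1,0],R[0,0])))
E
python3 st.py
```

```text
9.275 board frame [ 0.1368709  -0.10373332 -0.05665218] F tool [ 6.15337766 -3.12587656  1.02102151] ang -87.46140845752973 yaw -124.64615667024881
```

Emit:
{"method": "move_arm", "body": {"plan": [[-0.0036,-0.0048,0,-0.2,0],[-0.0036,-0.0048,0,-0.2,0],[-0.0036,-0.0048,0,-0.2,0],[-0.0036,-0.0048,0,-0.2,0],[-0.0036,-0.0048,0,-0.2,0],[-0.0036,-0.0048,0,-0.2,0],[-0.0036,-0.0048,0,-0.2,0],[-0.0036,-0.0048,0,-0.2,0],[-0.0036,-0.0048,0,-0.2,0],[-0.0036,-0.0048,0,-0.2,0]]}}

```text
time_s: 10.52
eef_pos: [0.5896, -0.123, 0.0569]
tcp_rot: [-1.92, 2.486, 0.001]
contact_force: [0.5, -2.3, 0.0]
opening: 0.004
```

```bash
python3 st.py
python3 - <<'E'
from h import *
a=eyes.get_image("side")[110:290,210:410];t=eyes.get_image("wrist")
cv2.imwrite("pics/s7.png",cv2.hconcat([cv2.resize(a,(400,360)),cv2.resize(t,(400,360))])[:,:,::-1])
E
```

```text
10.525 board frame [ 0.136964   -0.10464682 -0.05695551] F tool [ 2.13842636 -1.1094421  -0.02471926] ang -67.26871116703903 yaw -104.64945929812558
```

View pics/s7.png

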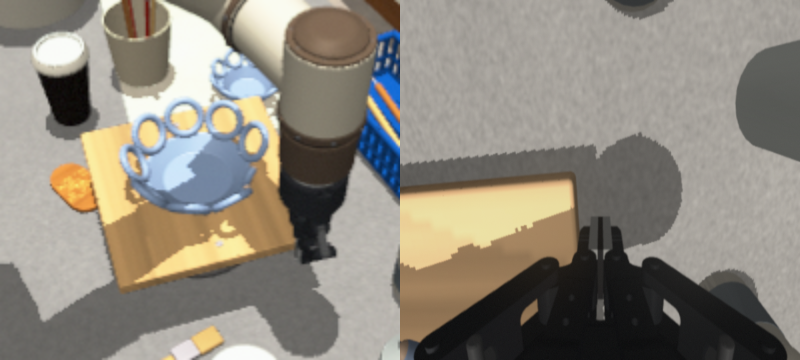

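The board is turning with the finger, and the bowl rides along clear of the hand. I'll continue for 36°.

Emit:
{"method": "move_arm", "body": {"plan": [[-0.0036,-0.0048,0,-0.2,0],[-0.0036,-0.0048,0,-0.2,0],[-0.0036,-0.0048,0,-0.2,0],[-0.0036,-0.0048,0,-0.2,0],[-0.0036,-0.0048,0,-0.2,0],[-0.0036,-0.0048,0,-0.2,0],[-0.0036,-0.0048,0,-0.2,0],[-0.0036,-0.0048,0,-0.2,0],[-0.0036,-0.0048,0,-0.2,0],[-0.0036,-0.0048,0,-0.2,0],[-0.0036,-0.0048,0,-0.2,0],[-0.0036,-0.0048,0,-0.2,0],[-0.0036,-0.0048,0,-0.2,0],[-0.0036,-0.0048,0,-0.2,0],[-0.0036,-0.0048,0,-0.2,0],[-0.0036,-0.0048,0,-0.2,0],[-0.0036,-0.0048,0,-0.2,0],[-0.0036,-0.0048,0,-0.2,0],[0,0,0,0,0]]}}

```text
time_s: 13.0
eef_pos: [0.6722, -0.0558, 0.0569]
tcp_rot: [-2.593, 1.773, -0.0]
contact_force: [-0.0, -0.1, 0.6]
opening: 0.001
```

```bash
python3 st.py
cat > ang.py <<'E'
from h import *
# board far edge/angle in the wrist picture: wood mask upper boundary, rays to z=.103
s=telemetry.state();im=eyes.get_image("wrist")
h=cv2.cvtColor(im,cv2.COLOR_RGB2HSV);m=cv2.inRange(h,(8,70,110),(25,230,255))
m=cv2.morphologyEx(m,cv2.MORPH_OPEN,np.ones((5,5)))
n,l,st,_=cv2.connectedComponentsWithStats(m);k=1+st[1:,4].argmax();m=l==k;print(st[k])
cols=[c for c in range(0,260,4) if m[:,c].any()]
px=np.array([(c,m[:,c].argmax()) for c in cols]);X=ray("wrist",px,.103,(s["eef_pos"],s["tcp_rot"]))
vx,vy,_,_=cv2.fitLine(X[:,:2].astype(np.float32),cv2.DIST_HUBER,0,.001,.001).ravel()
print(px[::8].tolist(),"edge dir deg",np.degrees(np.arctan2(vy,vx)))
cv2.imwrite("pics/wl.png",im[:,:,::-1])
E
python3 ang.py
```

```text
13.0 board frame [ 0.13963519 -0.10580612 -0.05684704] F tool [ 0.08082178  0.07716537 -0.63654455] ang -31.59787270818935 yaw -68.73818847848317
[    0   204   283   176 33366]
[[0, 216], [32, 215], [64, 214], [96, 213], [128, 211], [160, 210], [192, 209], [224, 208], [256, 204]] edge dir deg -66.25035
```

Emit:
{"method": "move_arm", "body": {"plan": [[-0.0038,-0.0047,0,-0.2,0],[-0.0038,-0.0047,0,-0.2,0],[-0.0038,-0.0047,0,-0.2,0],[-0.0038,-0.0047,0,-0.2,0],[0,0,0,0,0]]}}

```text
time_s: 13.68
eef_pos: [0.6829, -0.0341, 0.0569]
tcp_rot: [-2.71, 1.588, 0.0]
contact_force: [0.4, 0.1, 0.3]
opening: 0.001
```

```bash
python3 st.py;python3 ang.py
```

```text
13.675 board frame [ 0.13931854 -0.10521751 -0.05692567] F tool [ 0.14853421 -0.41702325 -0.31860976] ang -23.67471642448196 yaw -60.72812092844547
[    0   201   284   178 33896]
[[0, 215], [32, 213], [64, 212], [96, 211], [128, 209], [160, 208], [192, 207], [224, 205], [256, 204]] edge dir deg -58.176945
```

Emit:
{"method": "move_arm", "body": {"plan": [[-0.0019,-0.0024,0,-0.1,0],[0,0,0,0,0],[0.02,0,0,0,0],[0.02,0,0,0,0],[0,0,-0.049,0,0],[0,0,-0.049,0,0],[0,0,-0.049,0,0],[0,0,-0.049,0,0],[0,0,-0.049,0,0],[-0.023,0.028,0,0,0],[-0.023,0.028,0,0,0],[-0.023,0.028,0,0,0],[-0.023,0.028,0,0,0],[-0.023,0.028,0,0,0],[-0.023,0.028,0,0,0],[-0.023,0.028,0,0,0],[-0.023,0.028,0,0,0],[0,0,0,0,0],[0,0,0,0,0]]}}

```text
time_s: 16.1
eef_pos: [0.4186, -0.0208, 0.3025]
tcp_rot: [-2.722, 1.566, -0.002]
contact_force: [0.2, -0.3, -0.7]
opening: 0.002
```

```bash
python3 st.py
python3 - <<'E'
from h import *
s=telemetry.state();np.save("p8.npy",np.r_[s["eef_pos"],s["tcp_rot"]]);print(s["eef_pos"])
cv2.imwrite("pics/w8.png",eyes.get_image("wrist")[:,:,::-1])
E
```

```text
16.1 board frame [-0.0032748   0.11843486 -0.30261332] F tool [ 0.37463909 -0.04649763  0.74309148] ang -151.47190191312674 yaw -59.830991406043026
[ 0.41856782 -0.02076837  0.30246262]
```

View pics/w8.png

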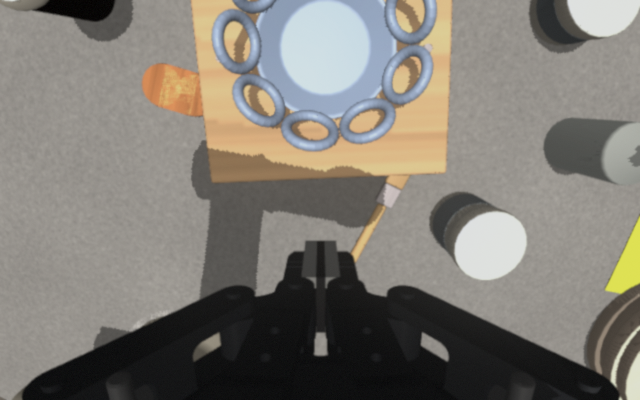

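The view shows six whole rings, centred at about (238,42), (259,100), (310,130), (367,120), (407,77) and (410,14). The break is out of frame. The rings are 40° apart, so these six still give the bowl's angle.

Run:
```python
from h import *
np.set_printoptions(precision=3,suppress=True)
p=np.load("p8.npy")
px=[(238,42),(259,100),(310,130),(367,120),(407,77),(410,14)]
for dz in(0,.018):
    B=ray("wrist",px,.144,(p[:3]+[0,0,dz],p[3:]))
    A=np.c_[2*B[:,:2],np.ones(6)];s=np.linalg.lstsq(A,(B[:,:2]**2).sum(1),rcond=None)[0];b=s[:2]
    a=np.degrees(np.arctan2(B[:,1]-b[1],B[:,0]-b[0]))
    K=ray("wrist",[(213,181),(447,172),(193,0),(452,0)],.103,(p[:3]+[0,0,dz],p[3:]))[:,:2]
    d=K[1]-K[0]
    print(dz,"bowl",b,"r",np.sqrt(s[2]+b@b),"mod40",(a+20)%40-20,"mean",((a+20)%40-20).mean(),"near edge len",np.linalg.norm(d),"dir",np.degrees(np.arctan2(d[1],d[0])))
```

```text
0 bowl [0.527 0.037] r 0.07804150717527 mod40 [-0.639 -0.983 -0.534 -0.016 -1.066 -1.331] mean -0.7618407432292761 near edge len 0.25620462263828975 dir -57.517893253680164
0.018 bowl [0.53  0.038] r 0.08234642759316702 mod40 [-0.639 -0.983 -0.534 -0.016 -1.066 -1.331] mean -0.7618407432290842 near edge len 0.26875984378282447 dir -57.517893253680164
```

Emit:
{"method": "move_arm", "body": {"plan": [[0,-0.04,0,0,0],[0,-0.04,0,0,0],[0,-0.02,0,0,0],[0,0,0,0,0],[0,0,0,0,0]]}}

```text
time_s: 16.77
eef_pos: [0.5038, 0.0295, 0.3017]
tcp_rot: [2.723, -1.566, -0.001]
contact_force: [-0.4, -0.7, 0.6]
opening: -0.0
```

Run:
```python
from h import *
np.set_printoptions(precision=3,suppress=True)
s=telemetry.state();p=s["eef_pos"];r=s["tcp_rot"];im=eyes.get_image("wrist");cv2.imwrite("pics/w9.png",im[:,:,::-1])
np.save("p9.npy",np.r_[p,r]);print(p)
h=cv2.cvtColor(im,cv2.COLOR_RGB2HSV);m=cv2.inRange(h,(95,35,50),(125,255,255));m[240:]=0
m=cv2.morphologyEx(m,cv2.MORPH_CLOSE,np.ones((3,3)))
cs,hi=cv2.findContours(m,cv2.RETR_CCOMP,2)
for c,q in zip(cs,hi[0]):
    if cv2.contourArea(c)>120:(x,y),_,_=cv2.minAreaRect(c);print(q[3]>=0,cv2.contourArea(c),round(x),round(y),cv2.boundingRect(c))
```

```text
[0.504 0.029 0.302]
False 26677.0 321 154 (221, 44, 208, 196)
True 909.5 364 221 (346, 205, 38, 33)
True 879.0 264 203 (248, 185, 33, 37)
True 132.5 258 174 (250, 167, 17, 14)
True 904.5 401 182 (386, 162, 31, 40)
True 864.0 242 152 (229, 132, 28, 41)
True 4143.0 324 138 (284, 106, 82, 66)
True 883.5 405 125 (390, 105, 31, 40)
True 857.0 260 97 (243, 79, 35, 37)
True 857.0 311 66 (290, 53, 43, 28)
False 262.0 534 6 (515, 0, 38, 14)
```

View pics/w9.png

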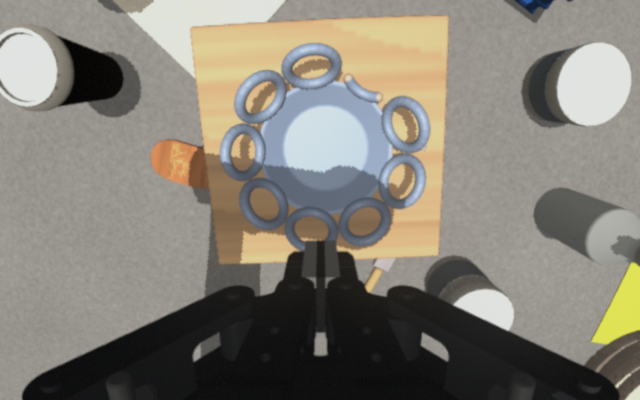

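The break is visible at (363,88), between the rings at (311,66) and (405,125), pointing up and to the right, which is world +x. Its angle measures −0.8° from +x, so it is square. I'll move above it and turn the fingers' narrow side across the gap.

Emit:
{"method": "move_arm", "body": {"plan": [[0.0228,-0.0446,0,0,0],[0.0227,-0.0446,0,0,0],[0,0,0,-1,0],[0,0,0,-1,0],[0,0,0,-1,0],[0,0,0,-1,0],[0,0,0,-1,0],[0,0,0,-1,0],[0,0,0.04,0,0],[0,0,0.04,0,0],[0,0,0.03,0,0],[0,0,0,0,0],[0,0,0,0,0]]}}

```text
time_s: 18.45
eef_pos: [0.605, 0.0353, 0.194]
tcp_rot: [-3.141, -0.006, -0.005]
contact_force: [-0.5, -0.4, -0.4]
opening: -0.0
```

```bash
python3 st.py
python3 - <<'E'
from h import *
np.set_printoptions(precision=3,suppress=True)
p=np.load("p9.npy")
px=[(364,221),(264,203),(401,182),(242,152),(405,125),(260,97),(311,66)]
B=ray("wrist",px,.144,(p[:3],p[3:]));A=np.c_[2*B[:,:2],np.ones(7)];s=np.linalg.lstsq(A,(B[:,:2]**2).sum(1),rcond=None)[0];b=s[:2]
a=np.degrees(np.arctan2(B[:,1]-b[1],B[:,0]-b[0]));print("bowl",b,"r",np.sqrt(s[2]+b@b),"mod40",((a+20)%40-20),((a+20)%40-20).mean())
st=ray("wrist",[(363,88)],.13,(p[:3],p[3:]))[0,:2];print("stub ang",np.degrees(np.arctan2(*(st-b)[::-1])),st)
s=telemetry.state();print(s["eef_pos"],s["q"])
# TCP vs tip in side view
print(project("side",[s["eef_pos"],s["eef_pos"]+[0,0,.02],(.604,.035,.144)]))
a=eyes.get_image("side")[110:260,260:410];w=eyes.get_image("wrist")
cv2.imwrite("pics/f.png",cv2.hconcat([cv2.resize(a,(450,450),interpolation=cv2.INTER_CUBIC),cv2.resize(w[120:370,200:440],(350,450))])[:,:,::-1])
E
```

```text
18.45 board frame [ 0.08263728  0.00093955 -0.19371883] F tool [-0.48084521  0.41248444  0.36084704] ang -0.46234880473382667 yaw 0.21877273676323727
bowl [0.528 0.037] r 0.07860026784129245 mod40 [-0.216 -0.203 -1.039 -0.124 -0.614 -0.06  -0.136] -0.3416824714222173
stub ang -0.7180131107755554 [0.597 0.036]
[0.605 0.035 0.194] [ 0.326  0.358 -0.061  0.001 -1.149  2.819]
[[336.645 165.548]
 [336.822 159.698]
 [335.945 179.629]]
```

The break measures −0.3 to −0.8° off square, and the TCP is within 1 mm of the spot above it. I'll lower slowly.

Emit:
{"method": "move_arm", "body": {"plan": [[0,0,0.01,0,0],[0,0,0.01,0,0],[0,0,0.01,0,0],[0,0,0.007,0,0],[0,0,0,0,0],[0,0,0,0,0]]}}

```text
time_s: 19.3
eef_pos: [0.6045, 0.0355, 0.1552]
tcp_rot: [3.142, 0.006, 0.001]
contact_force: [-0.3, -0.3, -0.5]
opening: -0.0
```

```bash
python3 st.py
python3 - <<'E'
from h import *
s=telemetry.state();print(s["eef_pos"],project("side",[s["eef_pos"],(.605,.036,.144)]))
a=eyes.get_image("side")[110:260,260:410];w=eyes.get_image("wrist")
cv2.imwrite("pics/f.png",cv2.hconcat([cv2.resize(a,(450,450),interpolation=cv2.INTER_CUBIC),cv2.resize(w[120:370,200:440],(350,450))])[:,:,::-1])
E
```

```text
19.3 board frame [ 0.08157934  0.00078009 -0.1551147 ] F tool [-0.34305807  0.3276528   0.53248343] ang -0.31948538855916675 yaw 0.2221409741792567
[0.60449281 0.03554559 0.15516147] [[336.09604052 176.4221357 ]
 [336.08998921 179.24577624]]
```

View pics/f.png

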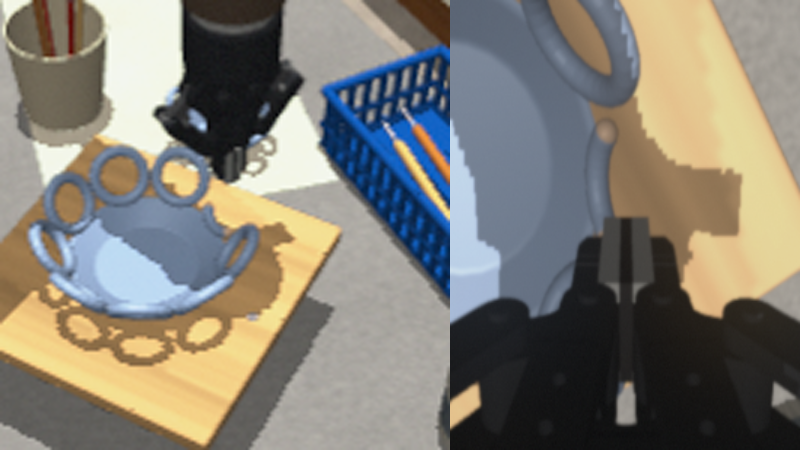

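The side view shows the tips above the gap at crop (232,178), and clear of both neighbouring rings. They are about 30 mm over the break point. I'll go 4 mm lower and hold still for over 2 s.

Emit:
{"method": "move_arm", "body": {"plan": [[0,0,0.004,0,0],[0,0,0,0,0],[0,0,0,0,0],[0,0,0,0,0],[0,0,0,0,0],[0,0,0,0,0],[0,0,0,0,0],[0,0,0,0,0],[0,0,0,0,0],[0,0,0,0,0],[0,0,0,0,0],[0,0,0,0,0],[0,0,0,0,0],[0,0,0,0,0],[0,0,0,0,0],[0,0,0,0,0],[0,0,0,0,0],[0,0,0,0,0],[0,0,0,0,0],[0,0,0,0,0]]}}

```text
time_s: 21.9
eef_pos: [0.6042, 0.0355, 0.1509]
tcp_rot: [3.142, 0.006, -0.0]
contact_force: [0.0, -0.4, -0.3]
opening: -0.001
```

Emit:
{"method": "move_arm", "body": {"plan": [[0,0,0,0,0],[0,0,0,0,0],[0,0,0,0,0],[0,0,0,0,0],[0,0,0,0,0],[0,0,0,0,0]]}}

```text
time_s: 22.65
eef_pos: [0.6042, 0.0355, 0.1509]
tcp_rot: [3.142, 0.006, -0.0]
contact_force: [0.4, -0.6, -0.7]
opening: 0.002
```

```bash
python3 st.py; python3 -c "
from workcell import workorder;print(workorder.finish_job())"
```

```text
22.65 board frame [ 0.08119765  0.0008138  -0.15090525] F tool [0.36155714 0.57377442 0.66377729] ang -0.36317977196678286 yaw 0.2101885593422121
the job is handed in; nothing more can be done
None
```

I turned the board about 75° counter-clockwise with the shut fingertips, so the break now faces the far edge. I then held over it for about 3 s and handed the job in at 22.65 s, still pointing.

**Break direction:** my last measurements put it 0.3 to 0.8° off square, measured from the rings in two wrist pictures and the stub in one.

**Pointing:** the TCP was within about 1 mm sideways of the break and 7 mm above it. Force readings stayed at noise level, under 1 N.

**What went wrong or disagreed:**
- **First push missed:** the fingers passed just over the board's corner without touching it. In the pictures the visible fingertips sit about 20 mm higher than the reported TCP, so at the end they were probably nearer 30 mm above the break.
- **Second push not gentle at first:** it briefly reached about 27 N because I pushed straight into the edge. I eased off, and the readings I took during the rest of the turn were 7 N or less.

**Bowl and bystanders:** I saw no contact with the bowl or the other objects, and nothing appeared out of place in the pictures. I did not re-measure the bystanders' positions at the end.

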